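# Lock the carrier's handle and hold the carrier up

## Task

I want to wipe under the laundry-care carrier, but its handle has been left unlocked. With the carrier standing on the worktop, press the T-handle straight down as far as it goes and twist it clockwise (seen from above) to its stop so that it locks, then lift the carrier straight up by the handle until its underside is about 10 cm above the worktop and hold it there level and still, the bottle and the cup still standing in it. Leave the other things on the worktop where they are, and finish while still holding the carrier up: do not put it down or let go.

Things in the scene. Friction and masses are not known exactly. Their poses are not given: they have to be found in the camera images.
- carrier: Loose grey plastic open tray, 130 x 210 mm, walls 50 mm high, divided across its middle, with an upright centre post (30 mm thick) that ends in a slotted steel collar (45 mm wide, top 124 mm up) and carries a black T-handle. 0.4 to 0.75 kg with what is in it. Origin: centre of the underside; x along the 130 mm side, y along the 210 mm side, z up.
- handle_grip (a point): Centre of the T-handle's level black crossbar, 82 long x 16 wide x 24 mm high, 176 mm above the carrier's underside when fully up (15 mm less pressed home); nothing else there is above 125 mm. x along the bar, y across its 16 mm width (grasp across y), z up. Moves with the handle. Unlocked the bar stands 60 degrees anticlockwise of the carrier's y axis, locked it lies along it.
- handle_press (a joint): How far the T-handle is pressed down into the collar, m: 0 fully up, 0.015 fully home. Needs 1 to 2 N and stays where it is left (friction). Two pins on the stem run in L-shaped slots of the collar: the handle can turn only when pressed at least about 12 mm.
- handle_turn (a joint): How far the T-handle is turned clockwise seen from above, rad: 0 unlocked, 1.05 at its stop (locked). Light friction, 0.03 N m. Turned, the pins stand under the collar's ledges and carry the weight: when lifted the handle then rises back by about 3 mm only (to about 0.012) while unlocked it would pull right up.
- dropper_bottle_mid (a point): Small amber dropper bottle, 33 mm wide, 102 mm tall, standing loose in one half of the carrier; point half-way up, z along it.
- dosing_cup_mid (a point): Round silvery-white open dosing cup, 66 mm wide, 50 mm tall, standing loose in the other half of the carrier; point half-way up, z along it.
- sewing_tin: Closed light grey tin, 70 x 114 x 37 mm, bystander; origin under its centre.
- tape: Black roll of tape lying flat, 58 mm wide, 19 mm high, bystander; origin under its centre.
- keys: Bunch of keys lying flat, 110 x 121 x 8 mm, bystander; origin under its centre.
- second_bottle: Amber dropper bottle, 33 mm wide, 102 mm tall, standing on the worktop to the right of the carrier, bystander; origin under its centre.
- pen: Blue pen, 12 x 145 x 9 mm, lying at the front to the right of the carrier, bystander; origin under its centre.
- peg: White clothes peg, 15 x 72 x 12 mm, lying beside the carrier, bystander; origin under its centre.
- wood_peg: Wooden clothes peg, 15 x 72 x 12 mm, lying beside the carrier, bystander; origin under its centre.
There are look-alikes about, which are no part of the job. What is shaped like the part that bears dropper_bottle_mid but purple is not meant.

How it is judged:
By the outcome, as a careful person would: the job done as asked, in the order asked, and still so for the second after the job is handed in, while the arm keeps its last pose, push and grip.
It also fails if it takes over 35 s, if anything falls off the work surface, if the arm or the gripper's body presses on something with over 40 N, if the wrist force passes 120 N, or if a joint passes its speed limit or range.

## Robot

A 6-joint arm with a two-finger parallel gripper is mounted at the origin on a cart in front of the work surface, level with it; the furniture and walls round the work are solid. World frame = base frame: x ahead of the robot, y to its left, z up, the work surface at z = 0. Lengths are in m, angles in degrees, forces in N, time in s.
With the tool pointing down it reaches from about 0.375 to 0.75 m from the base axis. Payload 9 kg.
Tool frame: the origin (TCP) lies midway between the tips of the shut fingers; the grasp point (between the pads) lies 19 mm behind it; z points along the fingers, y is the line along which they close (so a half turn about z gives the same grasp; the last joint's range is limited). The gripper opens to 85 mm and grips with 20 to 120 N. Pads are 22 mm wide; open, the fingers measure 114 mm over their backs; the gripper's body (76 mm by 85 mm) begins 54 mm behind the grasp point. The pads swing forward as they close: fully open they stand 13 mm farther back than shut.
Start: joints at [-88.333, 5.964, 5.575, 89.605, 0, 77.527], TCP at [0.147, -0.582, 0.198] pointing down, gripper open.
Joint ranges: [-171.21, 171.21], [-48.23, 106.86], [-62.78, 66.21], [-105.2, 120.99], [-86.42, 89.51], [-180, 180]. Speed limits (degrees/s): [127.2, 127.2, 147.25, 180, 180, 180].

## Interface

Orientations are given as a 3x3 rotation matrix whose columns are the frame's x, y, z axes.
In Python, from cell import env gives the robot as it stands.
- The arm moves only by the tool play_rows, never from a script. Its argument "steps" is a list of rows, each a list of 3 entries, a list of its own where there are three numbers: the turn, a rotation vector about the world's x, y, z in rad, then the shift along the world's x, y, z in cm, then the closure, from 0 (fully open) to 1 (shut). A call has 1 to 8 rows; each row shifts and turns the commanded pose from where the row before left it; what a row does not reach is not made up. A row lasts 1/8 s, in which the tool goes at most 62.5 mm and 10.7 degrees, less where a joint would pass 70% of its speed; a pose out of reach is approached as far as the arm can. A call is refused whole if a number of a shift passes 6.25 or a number of a turn 0.188, either way. A call with a gripper value outside its range is refused whole. The fingers move at their own pace and stop on an object; "newtons" is the grip in N (left out, the last holds). Time passes only in rows, so rows that do not move let the fingers close. It gives the time, the measured TCP pose, the force, the opening and the grip force at its end, in the units of the state.
- env.sense(): the state, without advancing time (a new reading comes with each control period).
- env.capture(name): name is "side" or "top"; returns a dict with "pixels" (384x512x3 uint8, red, green, blue), "range_z" (384x512 float32, m along the optical axis (not along the pixel's ray), 0 where there is no reading), "intrinsics" (3x3 intrinsics, pixels), "rvec" (rotation vector, rad) and "tvec" (3), from world to camera coordinates, as OpenCV has them. Camera axes: x right, y down, z forward; pixel columns grow to the right and rows downward; lengths in m; the calibration is good to about 2 mm. A picture is of the moment at which its call begins.
- env.hand_in(): hands the job in; it is judged then, once.
Trained networks look in a picture, given as the dict that the camera call returned (one of the last four; its "shot" number tells which), for a name from the list of things; names that differ only in an ending like _2 or _b are one class to them, and where a whole thing is asked for, a point or a joint stands for the part that bears it (a point fixed in the world has none). Each returns a list of dicts, best first, with "conf" (0 to 1); they miss things now and then, are a little off and sometimes report something else, mostly with a low value. They report only what shows in the picture. A call takes as long as a camera call. They do not tell look-alikes from the thing itself.
- env.recognise(label, picture): "location" ([column, row] in pixels, amid what is visible of it).
- env.spot_point(label, picture): "location" ([column, row] in pixels: a listed point, or the origin of a listed thing).
The state is a dict: "time_s": time; "joint_positions": joint angles; "joint_velocities": joint speeds; "joint_efforts": joint torques, N m; "tcp_pos": TCP position; "tool_rot": TCP orientation; "force": force on the tool from outside, world axes, zero at the start; "wrist_torque": the same for the moment, N m; "opening": opening from 0.0 (shut) to 1.0 (fully open); "gripper_force": force on a finger pad.
Only numpy, scipy, OpenCV 4.12 (cv2) and the standard library are available. Lean on these libraries where they do the work, as an engineer would, in place of code of your own. Each camera call takes 0.05 s, during which the arm holds its last target. There are 200 camera calls.

## Working session

There is one attempt and no reset: what is moved stays moved. The work goes in short steps, Python scripts to look and compute and a tool call to move; the robot and the scene stay as the last step left them, time stands still between calls to the robot, and variables do not carry over. Pictures are saved under pics/ and viewed, at most 10 in all, crops included, and the job is handed in when it is done.

Besides the shell and the picture viewer there is one more tool, called after "Request:" as name(argument=value, ...), one argument or row to a line, values as JSON. play_rows: Moves the arm, as the interface text tells. Its arguments: {"type":"object","properties":{"steps":{"type":"array"},"newtons":{"type":"number"}},"required":["steps"]}

```bash
mkdir -p pics
cat > h.py <<'E'
import numpy as np, cv2
from cell import env
def world(p,uv,z=None):
    K=np.array(p["intrinsics"]);R=cv2.Rodrigues(np.array(p["rvec"],float))[0];t=np.array(p["tvec"],float).ravel()
    r=np.linalg.inv(K)@[uv[0],uv[1],1.]
    if z is None:
        u,v=int(round(uv[0])),int(round(uv[1])); d=p["range_z"][v-1:v+2,u-1:u+2]; d=d[d>0]
        if len(d)==0:return None
        return R.T@(r*np.median(d)-t)
    o=-R.T@t; w=R.T@r; return o+w*(z-o[2])/w[2]
def cloud(p):
    K=np.array(p["intrinsics"]);R=cv2.Rodrigues(np.array(p["rvec"],float))[0];t=np.array(p["tvec"],float).ravel()
    v,u=np.nonzero(p["range_z"]>0); d=p["range_z"][v,u]
    c=(np.linalg.inv(K)@np.stack([u,v,np.ones(len(u))]))*d
    return (R.T@(c-t[:,None])).T,u,v
def save(p,n): cv2.imwrite("pics/"+n,cv2.cvtColor(p["pixels"],cv2.COLOR_RGB2BGR))
E
python3 - <<'E'
from h import *
np.set_printoptions(precision=3,suppress=True)
for c in("top","side"):
    p=env.capture(c);save(p,c+"1.png")
    for l in("carrier","handle_grip","dropper_bottle_mid","dosing_cup_mid","second_bottle"):
        for d in env.spot_point(l,p)[:3]: print(c,l,d["location"],round(d["conf"],2),world(p,d["location"]))
s=env.sense();print(s["time_s"],s["tool_rot"],s["force"])
E
```

```text
top carrier [260.1, 192.8] 0.74 [ 0.497 -0.02   0.119]
top carrier [272.4, 197.3] 0.43 [ 0.496 -0.068  0.083]
top handle_grip [259.0, 185.6] 0.5 [ 0.511 -0.013  0.176]
top dropper_bottle_mid [300.2, 198.4] 0.5 [ 0.523 -0.176  0.031]
top dropper_bottle_mid [271.0, 194.3] 0.39 [ 0.507 -0.061  0.081]
top dosing_cup_mid [247.3, 179.1] 0.48 [0.567 0.044 0.005]
top second_bottle [150.2, 186.4] 0.66 [0.46  0.412 0.034]
top second_bottle [348.4, 188.4] 0.48 [ 0.6   -0.358  0.023]
side carrier [266.1, 216.7] 0.94 [ 0.1   -0.052  0.338]
side dropper_bottle_mid [282.4, 213.9] 0.6 [ 0.49  -0.066  0.057]
side dropper_bottle_mid [275.1, 235.9] 0.5 [ 0.35  -0.052  0.066]
side dropper_bottle_mid [314.4, 211.1] 0.45 [ 0.519 -0.184  0.056]
side second_bottle [365.7, 210.4] 0.6 [ 0.618 -0.386  0.001]
0.6 [[ 0.97   0.244  0.   ]
 [ 0.244 -0.97  -0.   ]
 [ 0.     0.    -1.   ]] [ 0.863 -0.1   -0.181]
```

View pics/top1.png

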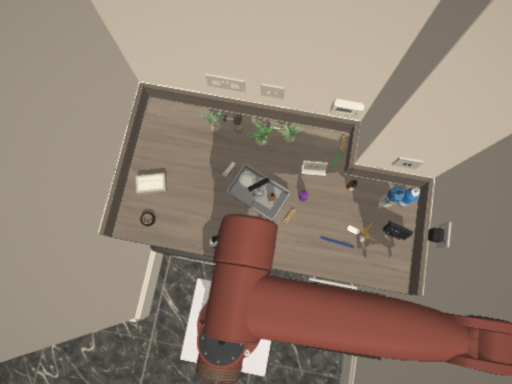

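View pics/side1.png

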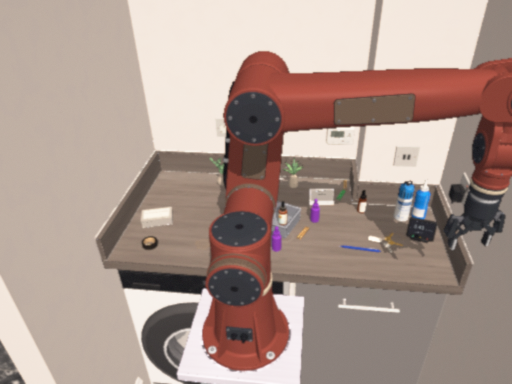

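The top view shows the carrier at about (258,192), its black T-bar at (258,184), the purple look-alike at (303,196) and the amber second bottle at (351,185). In the side view, the amber bottle in the carrier is at (283,214), with purple ones at (315,211) and (276,238).

Possible confusions: the only T-bar is at top (258,184); the black box at top (397,231) is no handle. I'll check the choice in a crop and measure the bar.

Run:
```python
from h import *
np.set_printoptions(precision=3,suppress=True)
p=env.capture("top")
c=p["pixels"][150:232,215:325];cv2.imwrite("pics/crop1.png",cv2.cvtColor(cv2.resize(c,None,fx=7,fy=7,interpolation=cv2.INTER_CUBIC),cv2.COLOR_RGB2BGR))
P,u,v=cloud(p)
near=(abs(P[:,0]-.5)<.16)&(abs(P[:,1]+.02)<.16)
m=near&(P[:,2]>.14)&(P[:,2]<.22)
print(m.sum());print(np.c_[P[m],u[m],v[m]])
q=P[m][:,:2];r=cv2.minAreaRect((q*1000).astype(np.float32));print(r, q.mean(0))
# tray: grey pixels z .04-.06
m=near&(P[:,2]>.042)&(P[:,2]<.056);q=P[m][:,:2];print(m.sum(),cv2.minAreaRect((q*1000).astype(np.float32)),q.min(0),q.max(0))
for i in np.argsort(q@[1,1])[[0,-1]]:print(q[i])
```

```text
116
[[  0.541  -0.033   0.183 266.    178.   ]
 [  0.541  -0.037   0.185 267.    178.   ]
 [  0.543  -0.04    0.182 268.    178.   ]
 [  0.536  -0.027   0.185 264.    179.   ]
 [  0.537  -0.03    0.181 265.    179.   ]
 [  0.538  -0.034   0.18  266.    179.   ]
 [  0.538  -0.037   0.184 267.    179.   ]
 [  0.538  -0.041   0.185 268.    179.   ]
 [  0.531  -0.02    0.183 262.    180.   ]
 [  0.532  -0.024   0.181 263.    180.   ]
 [  0.533  -0.027   0.181 264.    180.   ]
 [  0.533  -0.031   0.183 265.    180.   ]
 [  0.533  -0.035   0.185 266.    180.   ]
 [  0.535  -0.038   0.181 267.    180.   ]
 [  0.536  -0.041   0.178 268.    180.   ]
 [  0.536  -0.045   0.182 269.    180.   ]
 [  0.526  -0.014   0.182 260.    181.   ]
 [  0.526  -0.018   0.185 261.    181.   ]
 [  0.528  -0.021   0.181 262.    181.   ]
 [  0.526  -0.025   0.191 263.    181.   ]
 [  0.529  -0.028   0.183 264.    181.   ]
 [  0.529  -0.032   0.184 265.    181.   ]
 [  0.531  -0.035   0.181 266.    181.   ]
 [  0.533  -0.038   0.174 267.    181.   ]
 [  0.532  -0.042   0.181 268.    181.   ]
 [  0.534  -0.046   0
[... 3471 characters left out ...]
   0.015   0.189 250.    189.   ]
 [  0.492   0.012   0.179 251.    189.   ]
 [  0.492   0.009   0.183 252.    189.   ]
 [  0.494   0.005   0.179 253.    189.   ]
 [  0.497   0.002   0.168 254.    189.   ]
 [  0.487   0.019   0.18  249.    190.   ]
 [  0.488   0.015   0.178 250.    190.   ]
 [  0.488   0.011   0.181 251.    190.   ]
 [  0.491   0.008   0.171 252.    190.   ]
 [  0.488   0.015   0.16  250.    191.   ]]
((515.5573120117188, -9.966957092285156), (17.82900047302246, 80.89107513427734), 37.065399169921875) [ 0.514 -0.011]
368 ((566.3672485351562, -55.01325988769531), (261.827392578125, 264.1495056152344), 67.89697265625) [ 0.414 -0.18 ] [0.66  0.111]
[ 0.42  -0.086]
[0.616 0.062]
```

View pics/crop1.png

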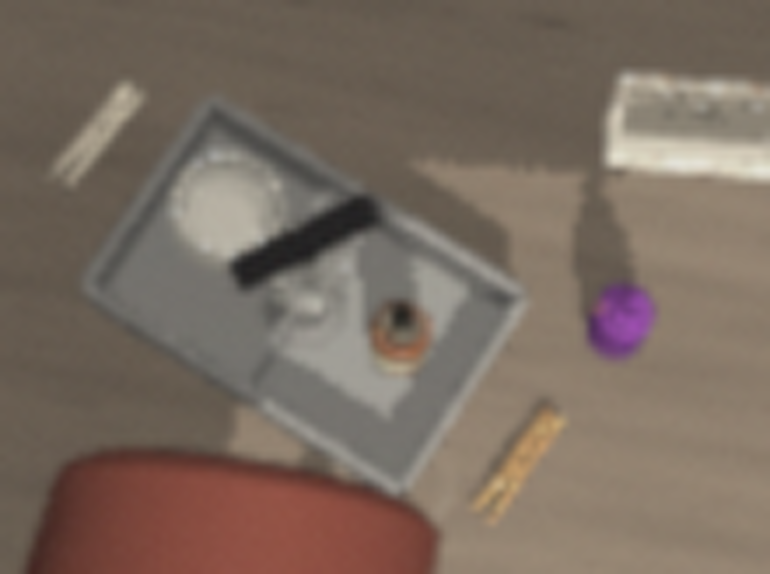

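The crop confirms the T-bar runs from about (234,270) to (378,205) in the crop. It sits over the grey tray that holds the white cup and the amber bottle, and the purple bottle outside is the look-alike. I'll check the carrier's yaw from the tray corners and work out the move.

Run:
```python
from h import *
np.set_printoptions(precision=3,suppress=True)
p=env.capture("top")
C=np.array([world(p,(215+a/7,150+b/7),.05) for a,b in[(210,100),(528,298),(403,492),(83,287)]]);print(C,C.mean(0))
for i in range(4):
    d=C[(i+1)%4]-C[i];print(np.linalg.norm(d),np.degrees(np.arctan2(d[1],d[0])))
P,u,v=cloud(p)
m=(abs(P[:,0]-.515)<.06)&(abs(P[:,1]+.01)<.06)&(P[:,2]>.176)&(P[:,2]<.2)
q=P[m];w,V=np.linalg.eigh(np.cov(q[:,:2].T));e=V[:,1];n=V[:,0];c=q.mean(0)
a=(q[:,:2]-c[:2])@e;b=(q[:,:2]-c[:2])@n
print(c[:2]+e*(a.max()+a.min())/2+n*(b.max()+b.min())/2,c,np.degrees(np.arctan2(e[1],e[0])),np.ptp(a),np.ptp(b))
```

```text
[[ 0.614  0.061  0.05 ]
 [ 0.535 -0.134  0.05 ]
 [ 0.415 -0.085  0.05 ]
 [ 0.495  0.11   0.05 ]] [ 0.514 -0.012  0.05 ]
0.21082927908251373 -112.03930173240921
0.12933854445115106 157.7801626287041
0.21086168445510411 67.74339827047402
0.12853893789691784 -22.234729121844907
[ 0.515 -0.011] [ 0.515 -0.011  0.182] 127.11254962001212 0.08110316995584307 0.016575122187506112
```

Request:
play_rows(
  steps=[
    [[0,0,0.17],[0,0,5],0],
    [[0,0,0.18],[2.5,4,2],0],
    [[0,0,0.18],[2.5,4,0],0],
    [[0,0,0.18],[2.5,4,0],0],
    [[0,0,0.18],[2.5,4,0],0],
    [[0,0,0.18],[2.5,4,0],0],
    [[0,0,0.18],[2.5,4,0],0],
    [[0,0,0.18],[2.5,4,0],0],
  ],
)

```text
time_s: 1.7
tcp_pos: [0.3222, -0.3006, 0.2677]
tool_rot: [[-0.111, 0.994, 0.0], [0.994, 0.111, -0.001], [-0.001, 0.0, -1.0]]
force: [-0.3, 0.1, 0.3]
opening: 1.001
gripper_force: 0.0
```

Corners and bar agree: centre (0.5145,−0.0115), bar at 127.4°, carrier y axis at 67.7°. Moving over the bar.

Request:
play_rows(
  steps=[
    [[0,0,0.09],[2.75,4.1,0],0],
    [[0,0,0.09],[2.75,4.1,0],0],
    [[0,0,0.09],[2.75,4.1,0],0],
    [[0,0,0.09],[2.75,4.1,0],0],
    [[0,0,0.09],[2.75,4.1,0],0],
    [[0,0,0.09],[2.75,4.1,0],0],
    [[0,0,0],[2.75,4.3,0],0],
    [[0,0,0],[0,0,0],0],
  ],
)

```text
time_s: 2.7
tcp_pos: [0.5149, -0.0102, 0.2672]
tool_rot: [[-0.605, 0.796, -0.0], [0.796, 0.605, 0.001], [0.001, 0.0, -1.0]]
force: [-0.4, -1.2, 0.1]
opening: 0.999
gripper_force: 0.0
```

Run:
```python
from h import *
s=env.sense();R=np.array(s["tool_rot"]);print(s["tcp_pos"],np.degrees(np.arctan2(R[1,0],R[0,0])),s["force"],np.round(s["joint_positions"],1))
```

```text
[ 0.51493008 -0.01016356  0.26716744] 127.25067497008607 [-0.37160131 -1.21883882  0.10665156] [-15.7  -7.2  -0.2  97.    0.   37. ]
```

Request:
play_rows(
  steps=[
    [[0,0,0],[0,-0.1,-3],0],
    [[0,0,0],[0,0,-3],0],
    [[0,0,0],[0,0,-2.5],0],
    [[0,0,0],[0,0,-2.5],0],
    [[0,0,0],[0,0,0],0],
    [[0,0,0],[0,0,0],0.5],
    [[0,0,0],[0,0,0],0.7],
    [[0,0,0],[0,0,0],0.85],
  ],
  newtons=40,
)

```text
time_s: 3.7
tcp_pos: [0.5145, -0.014, 0.1584]
tool_rot: [[-0.602, 0.799, 0.001], [0.799, 0.602, -0.0], [-0.001, 0.001, -1.0]]
force: [-0.4, 0.9, -0.2]
opening: 0.378
gripper_force: 0.0
```

Request:
play_rows(
  steps=[
    [[0,0,0],[0,0,0],1],
    [[0,0,0],[0,0,0],1],
    [[0,0,0],[0,0,0],1],
    [[0,0,0],[0,0,0],1],
  ],
  newtons=60,
)

```text
time_s: 4.2
tcp_pos: [0.5141, -0.0138, 0.1575]
tool_rot: [[-0.602, 0.798, 0.0], [0.798, 0.602, 0.0], [-0.0, 0.0, -1.0]]
force: [0.3, -0.2, -0.0]
opening: -0.002
gripper_force: 0.0
```

Run:
```python
from h import *
np.set_printoptions(precision=3,suppress=True)
p=env.capture("top");save(p,"top2.png")
s=env.sense();print(s["tcp_pos"],s["force"],s["wrist_torque"],s["opening"],s["gripper_force"])
q=env.capture("side");
a=p["pixels"][140:240,205:335];b=q["pixels"][150:250,215:345]
f=lambda x:cv2.resize(x,None,fx=6,fy=3 and 6,interpolation=cv2.INTER_CUBIC)
im=np.vstack([f(a)[:300*2],]);cv2.imwrite("pics/c2.png",cv2.cvtColor(im,cv2.COLOR_RGB2BGR));cv2.imwrite("pics/c2s.png",cv2.cvtColor(f(b),cv2.COLOR_RGB2BGR))
```

```text
[ 0.514 -0.014  0.158] [ 0.778 -0.171 -0.319] [-0.065  0.001 -0.034] 0.0005918438418851179 0.0
```

View pics/c2.png

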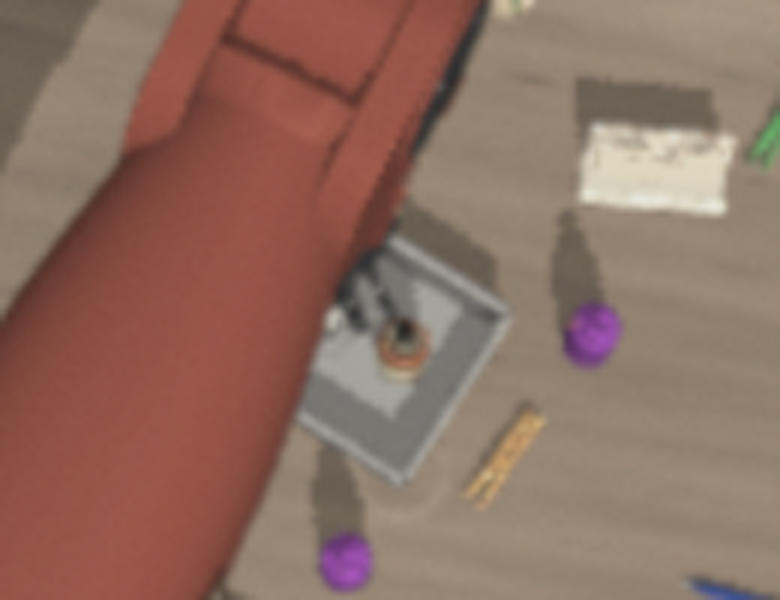

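View pics/c2s.png

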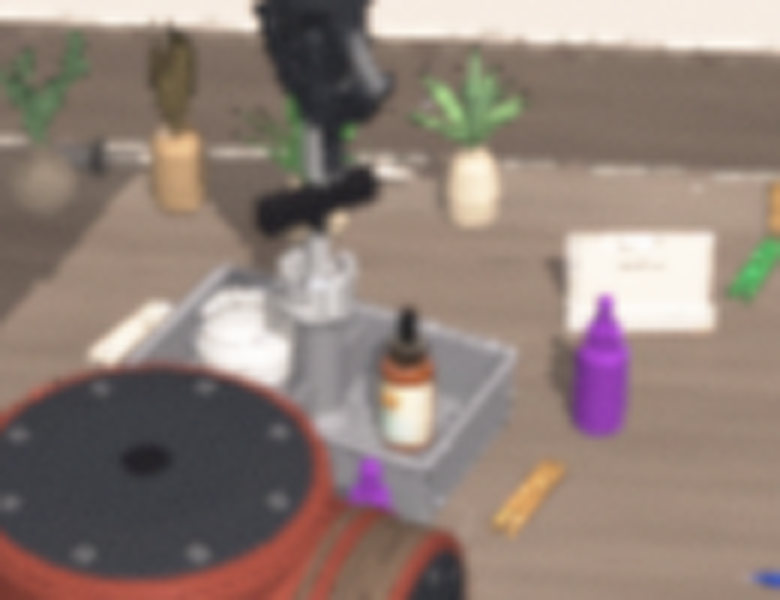

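The side crop shows the bar still unlocked at (320,200) and the shut fingers at (325,150), just above or behind it. The carrier is undisturbed. I'll measure both from depth.

Run:
```python
from h import *
np.set_printoptions(precision=3,suppress=True)
p=env.capture("side")
for a,b in[(320,200),(280,212),(360,185),(325,150),(325,165),(325,175),(320,100),(320,270),(408,320)]:
    print((a,b),world(p,(215+a/6,150+b/6)),p["pixels"][round(150+b/6),round(215+a/6)])
P,u,v=cloud(p)
m=(abs(P[:,0]-.52)<.08)&(abs(P[:,1]+.01)<.06)&(P[:,2]>.14)&(P[:,2]<.24)
o=np.argsort(-P[m][:,2]);A=np.c_[P[m],u[m],v[m]][o]
for z in np.arange(.14,.24,.008):
    k=A[(A[:,2]>=z)&(A[:,2]<z+.008)];
    if len(k):print(round(z,3),len(k),k[:,:3].mean(0),k[:,1].min(),k[:,1].max(),k[:,0].min(),k[:,0].max())
print(env.sense()["tcp_pos"])
```

```text
(320, 200) [ 0.509 -0.013  0.176] [38 36 40]
(280, 212) [0.494 0.009 0.175] [38 37 39]
(360, 185) [ 0.527 -0.035  0.176] [37 34 38]
(325, 150) [ 0.502 -0.017  0.216] [70 68 71]
(325, 165) [ 0.507 -0.016  0.201] [84 82 84]
(325, 175) [ 0.507 -0.016  0.195] [100  97  99]
(320, 100) [ 0.5   -0.014  0.25 ] [47 49 54]
(320, 270) [ 0.512 -0.012  0.123] [200 194 193]
(408, 320) [ 0.5   -0.067  0.098] [55 52 51]
0.14 5 [ 0.513 -0.01   0.146] -0.015154625437534146 -0.0034107632568025656 0.5089210078019392 0.5159243413189667
0.148 7 [ 0.512 -0.01   0.153] -0.0148839141855337 -0.0034866102066369257 0.5100800251583784 0.5156893735558071
0.156 14 [ 0.51  -0.01   0.162] -0.04209102849027126 0.018646508156315748 0.48891338880948265 0.5331665659091246
0.164 37 [ 0.508 -0.009  0.168] -0.04233704216842149 0.02272456806441398 0.48643426562426456 0.5331342922987455
0.172 33 [ 0.51  -0.01   0.176] -0.04221498601747456 0.022876945223137574 0.4876269949076331 0.5487757331464224
0.18 58 [ 0.511 -0.009  0.183] -0.04203320932964555 0.02250676013647003 0.4828583124285178 0.5450268085427173
0.188 4 [ 0.508 -0.016  0.194] -0.02271345023825984 -0.011820937878125897 0.5067020655803827 0.5092582777443231
0.196 13 [ 0.506 -0.015  0.201] -0.02603384410682195 -0.0045949877584036385 0.4988890324878445 0.5110744994998178
0.204 8 [ 0.505 -0.016  0.208] -0.02646808864427646 -0.004669450090503923 0.49668982660576766 0.5123453203684867
0.212 20 [ 0.505 -0.016  0.216] -0.026559428359569325 3.84550207965127e-06 0.49695545045986317 0.5216696590522596
0.22 8 [ 0.506 -0.013  0.224] -0.026595581778842338 -0.00387246092494379 0.49710188875194905 0.5195903588337605
0.228 8 [ 0.503 -0.009  0.233] -0.024761626564391185 0.0025474731229676788 0.4896671906990055 0.5145176142328908
0.236 13 [ 0.508 -0.01   0.238] -0.031452269972366574 0.011364037419080127 0.482196731150191 0.5294123223212144
[ 0.514 -0.014  0.157]
```

Request:
play_rows(
  steps=[
    [[0,0,0],[0,0,0],0.5],
    [[0,0,0],[0,0,0],0.5],
    [[0,0,0],[0,0,0],0.5],
    [[0,0,0],[0,0,2],0.5],
    [[0,0,0],[0,0,3],0.5],
    [[0,0,0],[0,0,3],0.5],
    [[0,0,0],[0,0,0],0.5],
    [[0,0,0],[0,0,0],0.5],
  ],
)

```text
time_s: 5.35
tcp_pos: [0.514, -0.0138, 0.2368]
tool_rot: [[-0.602, 0.799, -0.001], [0.799, 0.602, 0.0], [0.0, -0.0, -1.0]]
force: [-0.9, 0.4, -0.4]
opening: 0.501
gripper_force: 0.0
```

Run:
```python
from h import *
np.set_printoptions(precision=3,suppress=True)
p=env.capture("side")
f=lambda x:cv2.resize(x,None,fx=8,fy=8,interpolation=cv2.INTER_CUBIC)
cv2.imwrite("pics/c3.png",cv2.cvtColor(f(p["pixels"][135:210,220:320]),cv2.COLOR_RGB2BGR))
P,u,v=cloud(p)
m=(abs(P[:,0]-.52)<.09)&(abs(P[:,1]+.01)<.09)&(P[:,2]>.14)&(P[:,2]<.34)
A=P[m]
for z in np.arange(.18,.34,.01):
    k=A[(A[:,2]>=z)&(A[:,2]<z+.01)]
    if len(k):print(round(z,3),len(k),k.mean(0),np.sort(k[:,1])[::3][:14])
s=env.sense();print(s["tcp_pos"],s["opening"],s["time_s"])
```

```text
0.18 54 [ 0.513 -0.008  0.183] [-0.042 -0.037 -0.031 -0.028 -0.025 -0.022 -0.018 -0.015 -0.011 -0.007
 -0.004  0.002  0.005  0.008]
0.27 14 [ 0.516 -0.012  0.276] [-0.038 -0.025 -0.009 -0.003  0.004]
0.28 36 [ 0.511 -0.013  0.285] [-0.039 -0.035 -0.032 -0.029 -0.025 -0.018 -0.009 -0.006 -0.     0.003
  0.006  0.01 ]
0.29 33 [ 0.508 -0.015  0.295] [-0.039 -0.035 -0.032 -0.029 -0.022 -0.018 -0.009 -0.004  0.001  0.004
  0.007]
0.3 33 [ 0.509 -0.015  0.304] [-0.039 -0.035 -0.032 -0.025 -0.022 -0.019 -0.01  -0.006 -0.     0.003
  0.007]
0.31 28 [ 0.517 -0.005  0.315] [-0.053 -0.029 -0.022 -0.003 -0.001 -0.     0.003  0.007  0.01   0.027]
0.32 53 [ 0.499 -0.018  0.325] [-0.056 -0.05  -0.047 -0.044 -0.041 -0.038 -0.034 -0.03  -0.026 -0.022
 -0.019 -0.003  0.001  0.004]
0.33 45 [ 0.499 -0.017  0.336] [-0.057 -0.053 -0.05  -0.041 -0.037 -0.03  -0.028 -0.025 -0.022 -0.016
  0.002  0.006  0.012  0.022]
[ 0.514 -0.014  0.236] 0.5028811621697483 5.4
```

View pics/c3.png

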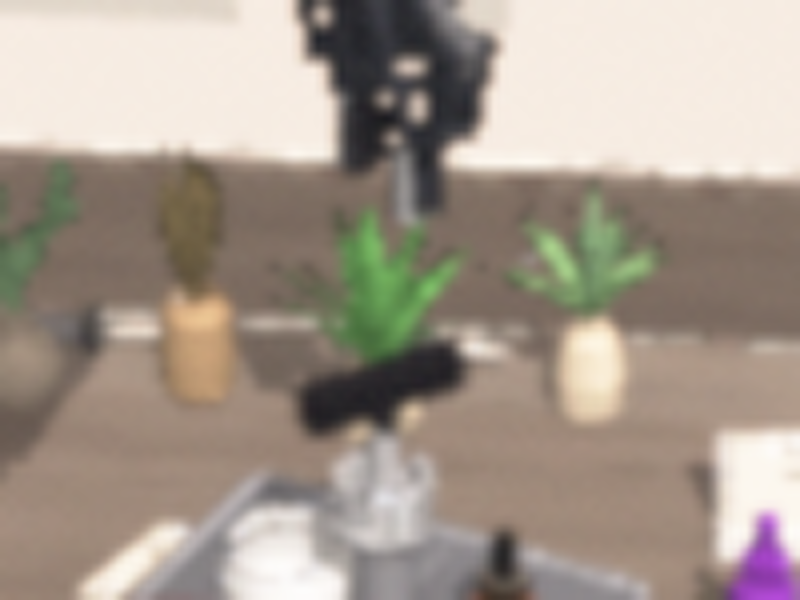

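The half-open fingertips, at about (410,220) in the crop, measure z≈0.273 while the TCP reads 0.236. So the real tips sit about 3 cm higher than reported, and the fingers closed above the bar. I'll correct by 3 cm, lowering carefully.

Request:
play_rows(
  steps=[
    [[0,0,0],[0.05,0.25,0],0],
    [[0,0,0],[0,0,-2],0],
    [[0,0,0],[0,0,-3],0],
    [[0,0,0],[0,0,-2],0],
    [[0,0,0],[0,0,-1],0],
    [[0,0,0],[0,0,-1],0],
    [[0,0,0],[0,0,-1],0],
    [[0,0,0],[0,0,0],0],
  ],
)

```text
time_s: 6.4
tcp_pos: [0.5143, -0.0113, 0.1369]
tool_rot: [[-0.602, 0.799, -0.001], [0.799, 0.602, 0.0], [0.001, -0.0, -1.0]]
force: [-0.5, -0.3, -0.1]
opening: 1.004
gripper_force: 0.0
```

Request:
play_rows(
  steps=[
    [[0,0,0],[0,0,-0.5],0],
    [[0,0,0],[0,0,0],0.5],
    [[0,0,0],[0,0,0],0.7],
    [[0,0,0],[0,0,0],0.85],
    [[0,0,0],[0,0,0],1],
    [[0,0,0],[0,0,0],1],
    [[0,0,0],[0,0,0],1],
    [[0,0,0],[0,0,0],1],
  ],
  newtons=60,
)

```text
time_s: 7.4
tcp_pos: [0.5148, -0.0113, 0.1327]
tool_rot: [[-0.602, 0.798, 0.001], [0.798, 0.602, 0.0], [-0.0, 0.001, -1.0]]
force: [2.3, 2.3, 0.9]
opening: 0.174
gripper_force: 63.2
```

Gripped. Pressing down.

Request:
play_rows(
  steps=[
    [[0,0,0],[0,0,-0.3],1],
    [[0,0,0],[0,0,-0.3],1],
    [[0,0,0],[0,0,-0.3],1],
    [[0,0,0],[0,0,-0.3],1],
    [[0,0,0],[0,0,-0.2],1],
    [[0,0,0],[0,0,0],1],
  ],
)

```text
time_s: 8.15
tcp_pos: [0.5158, -0.0115, 0.1225]
tool_rot: [[-0.602, 0.798, 0.004], [0.798, 0.602, -0.001], [-0.003, 0.003, -1.0]]
force: [-4.8, 5.0, 28.4]
opening: 0.168
gripper_force: 66.9
```

Request:
play_rows(
  steps=[
    [[0,0,0],[0,0,-0.1],1],
    [[0,0,0],[0,0,0],1],
  ],
)

```text
time_s: 8.4
tcp_pos: [0.516, -0.0116, 0.1224]
tool_rot: [[-0.602, 0.798, 0.005], [0.798, 0.602, -0.001], [-0.004, 0.003, -1.0]]
force: [-7.7, 5.3, 34.9]
opening: 0.171
gripper_force: 67.8
```

Stopped by something after 10 mm, at 35 N. I'll ease off and look.

Request:
play_rows(
  steps=[
    [[0,0,0],[0,0,0.4],1],
    [[0,0,0],[0,0,0],1],
  ],
)

```text
time_s: 8.65
tcp_pos: [0.5152, -0.0114, 0.1227]
tool_rot: [[-0.602, 0.798, 0.002], [0.798, 0.602, -0.0], [-0.001, 0.001, -1.0]]
force: [0.9, 3.9, 12.5]
opening: 0.169
gripper_force: 64.6
```

Run:
```python
from h import *
np.set_printoptions(precision=3,suppress=True)
p=env.capture("side")
f=lambda x:cv2.resize(x,None,fx=8,fy=8,interpolation=cv2.INTER_CUBIC)
cv2.imwrite("pics/c4.png",cv2.cvtColor(f(p["pixels"][145:220,220:320]),cv2.COLOR_RGB2BGR))
P,u,v=cloud(p)
m=(abs(P[:,0]-.52)<.09)&(abs(P[:,1]+.01)<.06)&(P[:,2]>.09)&(P[:,2]<.24)
A=np.c_[P,u,v][m]
for z in np.arange(.1,.24,.006):
    k=A[(A[:,2]>=z)&(A[:,2]<z+.006)]
    if len(k):print(round(z,3),len(k),k[:,:3].mean(0),k[:,1].min(),k[:,1].max())
s=env.sense();print(s["tcp_pos"],s["opening"],s["force"],s["wrist_torque"])
```

```text
0.1 23 [ 0.505 -0.022  0.103] -0.06750491064888293 0.00654698825301592
0.106 19 [ 0.504 -0.013  0.108] -0.03322239974853482 0.006479083017151729
0.112 21 [ 0.509 -0.009  0.115] -0.032910023766157155 0.010806683646421802
0.118 32 [ 0.51  -0.012  0.121] -0.032962507099097024 0.010891763522787132
0.124 20 [ 0.507 -0.012  0.126] -0.03005741830570119 0.01144385226768766
0.13 4 [ 0.509 -0.01   0.133] -0.01475412074296519 -0.007190748018086114
0.136 5 [ 0.511 -0.01   0.14 ] -0.01512995763593255 -0.003318624793874377
0.142 4 [ 0.512 -0.016  0.145] -0.018356079580646223 -0.011843762109446522
0.148 9 [ 0.505 -0.006  0.151] -0.04513744281525694 0.012207219371984315
0.154 26 [ 0.508 -0.013  0.157] -0.04572002142408433 0.02282647452142966
0.16 27 [ 0.506 -0.013  0.163] -0.046062694646461705 0.02255727863390538
0.166 38 [ 0.507 -0.008  0.169] -0.04578447989794904 0.02312115052255271
0.172 35 [ 0.507 -0.009  0.174] -0.04581874651849285 0.018664164226258974
0.178 11 [ 0.505 -0.01   0.181] -0.026645800145803464 0.00402891256063881
0.184 14 [ 0.505 -0.011  0.187] -0.02673435069463932 0.0038851089227801973
0.19 9 [ 0.513 -0.005  0.193] -0.02421438809288232 0.0042281104501281815
0.196 8 [ 0.51  -0.005  0.2  ] -0.016849278621696332 0.0127928335105821
0.202 21 [ 0.51  -0.006  0.205] -0.038740603062616036 0.020378760829546264
0.208 22 [ 0.503 -0.012  0.211] -0.042325234369303986 0.024515818044829357
0.214 15 [ 0.496 -0.015  0.217] -0.0460696426311277 0.019953408579021958
0.22 25 [ 0.499 -0.014  0.223] -0.04991937587913455 0.024408856858708465
0.226 24 [ 0.501 -0.01   0.229] -0.05353680569518432 0.027757905012050426
0.232 28 [ 0.502 -0.009  0.235] -0.05378240806089899 0.02796630039343213
0.238 11 [ 0.505 -0.005  0.239] -0.04085869106343207 0.02795426666193167
[ 0.515 -0.011  0.123] 0.17420070534733842 [ 0.653  3.106 11.96 ] [ 0.695  0.066 -0.006]
```

View pics/c4.png

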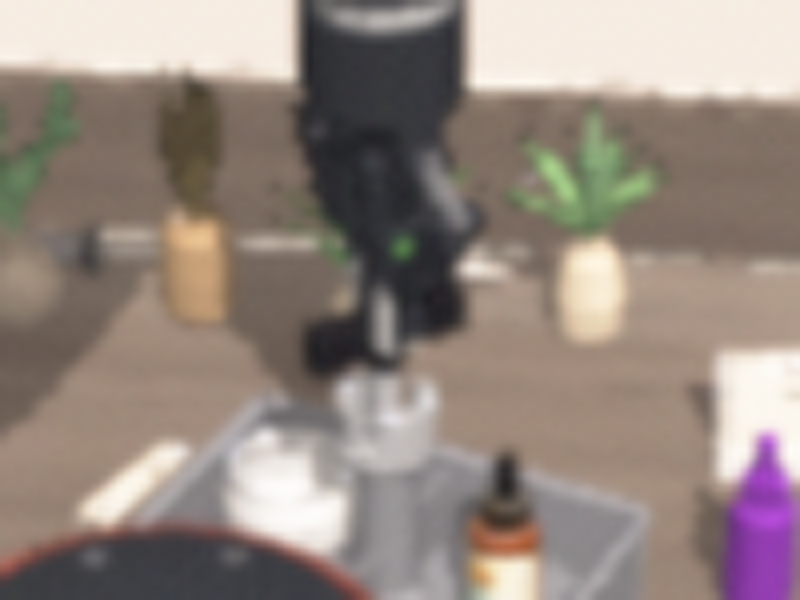

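The bar's underside is now at about z 0.149 at (330,345), and the tips clear the collar at (390,380). That matches the handle being fully home, so I'll try the twist with light downward push.

Request:
play_rows(
  steps=[
    [[0,0,-0.06],[0,0,0],1],
    [[0,0,-0.06],[0,0,0],1],
    [[0,0,-0.06],[0,0,0],1],
    [[0,0,0],[0,0,0],1],
  ],
)

```text
time_s: 9.2
tcp_pos: [0.5151, -0.0114, 0.1227]
tool_rot: [[-0.449, 0.894, 0.002], [0.894, 0.449, -0.0], [-0.001, 0.001, -1.0]]
force: [0.3, 3.8, 11.6]
opening: 0.169
gripper_force: 64.7
```

Run:
```python
from h import *
s=env.sense();R=np.array(s["tool_rot"]);print(s["tcp_pos"],np.degrees(np.arctan2(R[1,0],R[0,0])),s["force"],s["wrist_torque"],s["opening"])
```

```text
[ 0.51513601 -0.01139338  0.1226518 ] 116.65021742121247 [ 0.28357773  3.80331656 11.60754985] [ 0.74163766  0.17115111 -0.01182531] 0.16880840309901946
```

Request:
play_rows(
  steps=[
    [[0,0,-0.15],[0,0,0],1],
    [[0,0,-0.15],[0,0,0],1],
    [[0,0,-0.15],[0,0,0],1],
    [[0,0,-0.15],[0,0,0],1],
    [[0,0,-0.15],[0,0,0],1],
    [[0,0,-0.1],[0,0,0],1],
    [[0,0,0],[0,0,0],1],
    [[0,0,0],[0,0,0],1],
  ],
)

```text
time_s: 10.2
tcp_pos: [0.515, -0.0113, 0.1226]
tool_rot: [[0.375, 0.927, 0.001], [0.927, -0.375, 0.0], [0.001, 0.001, -1.0]]
force: [-0.5, 3.1, 13.1]
opening: 0.169
gripper_force: 64.8
```

Run:
```python
from h import *
s=env.sense();R=np.array(s["tool_rot"]);print(s["tcp_pos"],np.degrees(np.arctan2(R[1,0],R[0,0])),s["force"],s["wrist_torque"],s["opening"])
```

```text
[ 0.51497591 -0.01125461  0.12264776] 67.99941500505886 [-0.4961172   3.13379748 13.06734042] [ 0.92570819  0.36722492 -0.03537347] 0.1690072625263529
```

Request:
play_rows(
  steps=[
    [[0,0,-0.02],[0,0,0],1],
    [[0,0,-0.02],[0,0,0],1],
    [[0,0,0],[0,0,0],1],
  ],
)

```text
time_s: 10.58
tcp_pos: [0.515, -0.0115, 0.1226]
tool_rot: [[0.411, 0.912, 0.001], [0.912, -0.411, -0.001], [-0.0, 0.002, -1.0]]
force: [-0.4, 2.1, 12.4]
opening: 0.17
gripper_force: 64.9
```

Run:
```python
from h import *
s=env.sense();R=np.array(s["tool_rot"]);print(s["tcp_pos"],np.degrees(np.arctan2(R[1,0],R[0,0])),s["force"],s["wrist_torque"],s["opening"])
p=env.capture("top")
c=p["pixels"][150:232,215:325];cv2.imwrite("pics/c5.png",cv2.cvtColor(cv2.resize(c,None,fx=7,fy=7,interpolation=cv2.INTER_CUBIC),cv2.COLOR_RGB2BGR))
```

```text
[ 0.51503448 -0.01152238  0.12264784] 65.73656547879757 [-0.35344209  2.10869633 12.38922274] [0.60266002 0.37296202 0.50836166] 0.170074839841772
```

View pics/c5.png

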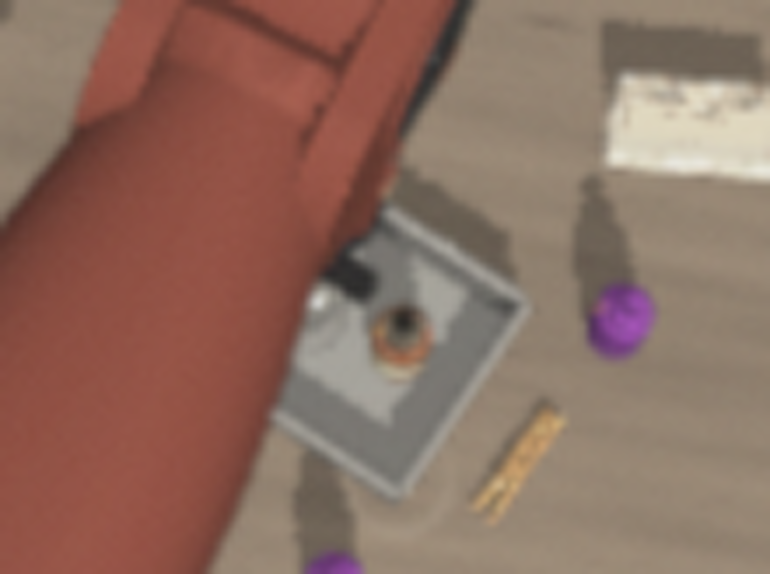

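At the stop: wrist torque is 0.51 N m and the bar now lies along the tray, end at (355,278). The tray corners at (525,300) and (403,492) haven't moved. Lifting.

Request:
play_rows(
  steps=[
    [[0,0,0.01],[0,0,0.1],1],
    [[0,0,0],[0,0,0.2],1],
    [[0,0,0],[0,0,0.2],1],
    [[0,0,0],[0,0,0.2],1],
    [[0,0,0],[0,0,0.2],1],
    [[0,0,0],[0,0,0.3],1],
    [[0,0,0],[0,0,0.3],1],
    [[0,0,0],[0,0,0],1],
  ],
  newtons=90,
)

```text
time_s: 11.62
tcp_pos: [0.5148, -0.0114, 0.1369]
tool_rot: [[0.402, 0.916, 0.001], [0.916, -0.402, -0.0], [0.0, 0.001, -1.0]]
force: [0.3, 0.1, -6.0]
opening: 0.163
gripper_force: 89.2
```

Run:
```python
from h import *
s=env.sense();R=np.array(s["tool_rot"]);print(s["tcp_pos"],np.degrees(np.arctan2(R[1,0],R[0,0])),s["force"],s["wrist_torque"],s["opening"])
```

```text
[ 0.51475519 -0.01141208  0.13686034] 66.27717791492537 [ 0.27582544  0.10247811 -6.03945215] [0.05007748 0.0171462  0.01676522] 0.1627552461202918
```

Request:
play_rows(
  steps=[
    [[0,0,0],[0,0,0.5],1],
    [[0,0,0],[0,0,0.8],1],
    [[0,0,0],[0,0,0.9],1],
    [[0,0,0],[0,0,0.9],1],
    [[0,0,0],[0,0,0.9],1],
    [[0,0,0],[0,0,0.9],1],
    [[0,0,0],[0,0,0.9],1],
    [[0,0,0],[0,0,0.8],1],
  ],
)

```text
time_s: 12.62
tcp_pos: [0.5146, -0.0114, 0.2032]
tool_rot: [[0.402, 0.916, 0.0], [0.916, -0.402, -0.0], [0.0, 0.0, -1.0]]
force: [-0.3, -0.4, -5.4]
opening: 0.157
gripper_force: 89.2
```

Request:
play_rows(
  steps=[
    [[0,0,0],[0,0,0.8],1],
    [[0,0,0],[0,0,0.6],1],
    [[0,0,0],[0,0,0.5],1],
    [[0,0,0],[0,0,0.3],1],
    [[0,0,0],[0,0,0.1],1],
    [[0,0,0],[0,0,0],1],
    [[0,0,0],[0,0,0],1],
    [[0,0,0],[0,0,0],1],
  ],
)

```text
time_s: 13.62
tcp_pos: [0.5145, -0.0114, 0.2254]
tool_rot: [[0.402, 0.915, -0.0], [0.915, -0.402, -0.0], [-0.0, -0.0, -1.0]]
force: [0.6, 0.0, -7.1]
opening: 0.158
gripper_force: 89.3
```

Run:
```python
from h import *
np.set_printoptions(precision=3,suppress=True)
s=env.sense();R=np.array(s["tool_rot"]);print(s["time_s"],s["tcp_pos"],np.degrees(np.arctan2(R[1,0],R[0,0])),s["force"],s["wrist_torque"],s["opening"])
p=env.capture("side");save(p,"side6.png")
cv2.imwrite("pics/c6.png",cv2.cvtColor(cv2.resize(p["pixels"][120:245,220:330],None,fx=4.8,fy=4.8,interpolation=cv2.INTER_CUBIC),cv2.COLOR_RGB2BGR))
t=env.capture("top")
P,u,v=cloud(t);m=(abs(P[:,0]-.515)<.13)&(abs(P[:,1]+.1)<.06)&(P[:,2]>.135)&(P[:,2]<.165);A=P[m];print(m.sum(),np.median(A[:,2]) if m.any() else 0)
```

```text
13.625 [ 0.515 -0.011  0.225] 66.27660850849995 [ 0.614  0.01  -7.109] [ 0.023 -0.002 -0.034] 0.1576095703856217
198 0.15081069147827392
```

View pics/c6.png

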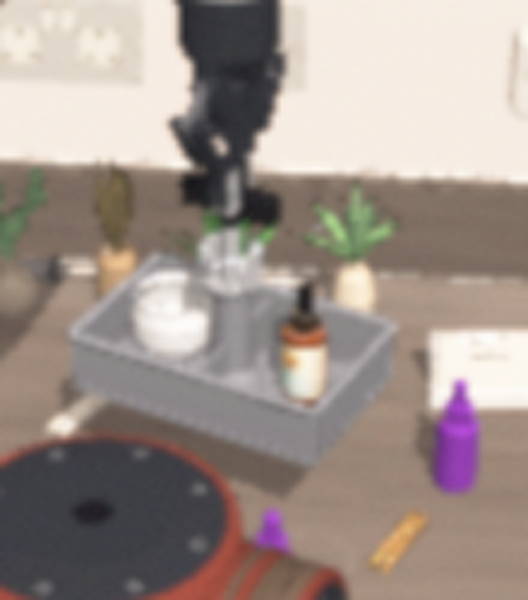

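The carrier hangs level with its rim at about 0.151 m, so its underside is at about 0.10 m. The cup at (172,315) and amber bottle at (305,345) are upright inside, and the bystanders haven't moved. Handing in.

```bash
python3 -c "
from cell import env
print(env.hand_in())"
```

```text
the job is handed in; nothing more can be done
None
```

The T-handle is pressed home and twisted to its clockwise stop, and the arm is holding the carrier level about 10 cm above the worktop with the bottle and cup standing in it; I've handed the job in, but no verdict came back.

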